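# Cap two culture jars and stack the culture dishes on the wide one

## Task

Close both open glass jars on the wire rack, each with the steel cap that fits it, pushed right down over its neck. Only when both jars are closed, stack the two loose round culture dishes on the wide jar's cap, first the large dish flat and centred on the cap, then the small dish centred on the large one. Leave the jars standing where they are on the rack, do not disturb the tall dish tower, and let everything rest free at the end.

Things in the scene. Friction and masses are not known exactly. Their poses are not given: they have to be found in the camera images.
- rack: Fixed dark steel wire rack, 240 x 270 mm (its x by y); its flat top, on which both jars stand, is 30 mm above its origin. Origin: centre of its footprint, on the table. It does not move in a run; place and yaw differ between runs. Forceps, 4 mm high, lie on its -x edge. A scalpel, 143 mm long and 7 mm high, lies on the table along y between the two rows of caps and dishes.
- jar_wide: Wider of two empty open glass jars, mouth up, loose on the rack, 0.3 kg. Body 66 mm diameter; neck 53 mm diameter from the shoulder, 56 mm up, to the rim, 75 mm up; its last 5 mm taper to 49 mm diameter. Origin: centre of its underside; z up along its axis. With its cap fully on, the cap's lower edge (cap origin) is 60 mm above this origin, the cap's top 78 mm.
- jar_narrow: Narrower open glass jar, mouth up, loose on the rack, 0.18 kg. Body 48 mm diameter; neck 38 mm diameter from the shoulder, 41 mm up, to the rim, 60 mm up; its last 5 mm taper to 34 mm diameter. Origin: centre of its underside; z up along its axis. With its cap fully on, the cap's lower edge (cap origin) is 45 mm above this origin, the cap's top 63 mm.
- cap_wide: Large plain bare steel slip-on cap lying mouth down on the table: 63 mm outer diameter, 58 mm inside (2.5 mm play all round on the wide jar's neck), 18 mm high, flat top 3 mm thick. It drops on by its weight, no screwing. About 35 g. Origin: centre of its open underside; z up through its flat top.
- cap_narrow: Small plain bare steel slip-on cap lying mouth down on the table: 48 mm outer diameter, 43 mm inside (2.5 mm play all round on the narrow jar's neck), 18 mm high, flat top 3 mm thick. Drops on by its weight. About 35 g. Origin: centre of its open underside; z up through its flat top.
- dish_large: Large closed flat tan culture dish lying loose on the table: round, 60 mm diameter (57 mm in its lowest 6 mm), 15 mm high, flat top and bottom, about 35 g. Origin: centre of its underside; z up.
- dish_small: Small closed flat tan culture dish lying loose on the table: round, 35 mm diameter (32 mm in its lowest 5 mm), 12 mm high, flat top and bottom, about 15 g. Origin: centre of its underside; z up.
- dish_tower: Bystander to the robot's right: a tower of seven tan dishes stuck together, 90 mm diameter, 102 mm high. Origin: centre of its underside. Leave it alone.
Mind the look-alikes: they are no part of the job. Leave any blue or green look-alike of the dish_small alone.

How it is judged:
By the outcome, as a careful person would: the job done as asked, in the order asked, and still so for the second after the job is handed in, with the robot touching nothing.
It also fails if it takes over 120 s, if anything falls off the work surface, if the arm or the gripper's body presses on something with over 40 N, if the wrist force passes 120 N, or if a joint passes its speed limit or range.

## Robot

A 6-joint arm with a two-finger parallel gripper is mounted at the origin on the work surface. World frame = base frame: x ahead of the robot, y to its left, z up, the work surface at z = 0. Lengths are in m, angles in rad, forces in N, time in s.
With the tool pointing down it reaches from about 0.375 to 0.825 m from the base axis. Payload 5.5 kg.
Tool frame: the origin (TCP) lies between the finger pads; the fingertips stand 17 mm ahead of it and the grasp point (between the pads) lies 2 mm behind it; z points along the fingers, y is the line along which they close (so a half turn about z gives the same grasp; the last joint's range is limited). The gripper opens to 85 mm and grips with 20 to 120 N. Pads are 22 mm wide; open, the fingers measure 114 mm over their backs; the gripper's body (76 mm by 85 mm) begins 54 mm behind the grasp point. The pads swing forward as they close: fully open they stand 13 mm farther back than shut.
Start: joints at [-1.157, 0.314, -0.047, 1.21, 0, 1.571], TCP at [0.241, -0.549, 0.248] pointing down, gripper open.
Joint ranges: [-2.67, 2.67], [-0.69, 1.73], [-1.03, 1.25], [-2.08, 2.16], [-1.42, 1.45], [-3.14, 3.14]. Speed limits (rad/s): [2.39, 2.39, 3.01, 3.14, 3.14, 3.14].

## Interface

Orientations are given as a unit quaternion [x, y, z, w].
In Python, from plant import manip gives the robot as it stands. Calls block until the motion is done:
- manip.move_ptp(position, orientation): joint-space move of the TCP to a pose.
- manip.move_l(position, attitude=None, feed=0.15): straight line of the TCP; attitude=None keeps the orientation; feed is the mean speed in m/s.
- manip.move_joints(angles): joint-space move.
- manip.move_gripper(opening, strength=None): opening from 0.0 (shut) to 1.0 (fully open); strength is the grip in N (None keeps the last); returns when the fingers have stopped.
- manip.wait(seconds).
- manip.inverse_kinematics(position, orientation): joint angles nearest the present ones, or None.
- manip.get_image(name): name is "side" or "top"; returns (picture, depth): 420x560x3 uint8, red, green, blue; 420x560 float32, m along the optical axis (not along the pixel's ray), 0 where there is no reading.
- manip.camera_info(name): a dict with "intrinsics" (3x3 intrinsics, pixels), "extrinsics" (4x4, takes a point from camera to world coordinates). Camera axes: x right, y up, looking along -z (the intrinsics and any distortion apply to the point x, -y, -z); pixel columns grow to the right and rows downward; lengths in m; the calibration is good to about 2 mm. A picture is of the moment at which its call begins. camera_info takes no time and is no camera call.
A pose or a line that the arm cannot do raises manip.Unreachable and nothing moves.
- manip.finish_job(): hands the job in; it is judged then, once.
Readings, each from a call of its own:
- manip.current_t(): time.
- manip.current_qpos(): joint angles.
- manip.current_qvel(): joint speeds.
- manip.current_joint_efforts(): joint torques, N m.
- manip.current_position(): TCP position.
- manip.current_eef_rot(): TCP orientation.
- manip.current_force(): force on the tool from outside, world axes, zero at the start.
- manip.current_torque(): the same for the moment, N m.
- manip.current_opening(): opening from 0.0 (shut) to 1.0 (fully open).
- manip.current_grip_force(): force on a finger pad.
Only numpy, scipy, OpenCV 4.12 (cv2) and the standard library are available. Lean on these libraries where they do the work, as an engineer would, in place of code of your own. Each camera call takes 0.05 s, during which the arm holds its last target. There are 200 camera calls.

## Working session

There is one attempt and no reset: what is moved stays moved. The work goes in short steps, each a Python script; the robot and the scene stay as the last script left them, time stands still between calls to the robot, and variables do not carry over. Pictures are saved under pics/ and viewed, at most 14 in all, crops included, and the job is handed in when it is done.

```bash
mkdir -p pics; ls; python3 - <<'E'
from plant import manip
import cv2,numpy as np
for n in("top","side"):
    p,d=manip.get_image(n); cv2.imwrite(f"pics/{n}0.png",p[...,::-1]); np.save(f"pics/{n}0.npy",d)
    c=manip.camera_info(n); print(n,{k:np.round(v,4).tolist() if not isinstance(v,str) else v for k,v in c.items()})
    print((d>0).mean())
E
```

```text
pics
top {'intrinsics': [[463.5325, 0.0, 274.7114], [0.0, 463.5325, 203.6809], [0.0, 0.0, 1.0]], 'extrinsics': [[-0.0059, 0.9852, -0.1713, 0.3718], [-0.9999, -0.0074, -0.0082, -0.0987], [-0.0093, 0.1712, 0.9852, 1.1056], [0.0, 0.0, 0.0, 1.0]]}
0.9960289115646258
side {'intrinsics': [[396.4605, 0.0, 273.0851], [0.0, 396.4605, 212.3707], [0.0, 0.0, 1.0]], 'extrinsics': [[-0.7181, 0.5347, -0.4454, 0.183], [-0.6959, -0.55, 0.4618, 0.3149], [0.0019, 0.6416, 0.767, 0.7123], [0.0, 0.0, 0.0, 1.0]]}
0.9961139455782313
```

View pics/top0.png

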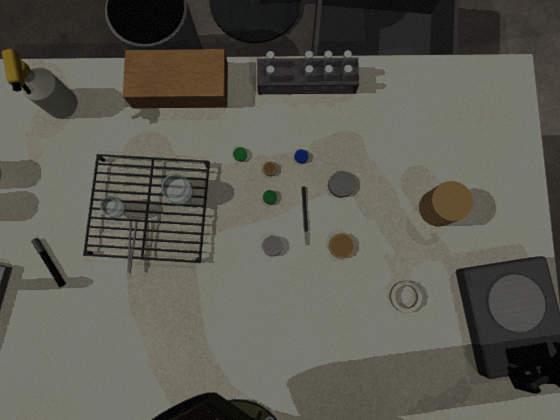

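View pics/side0.png

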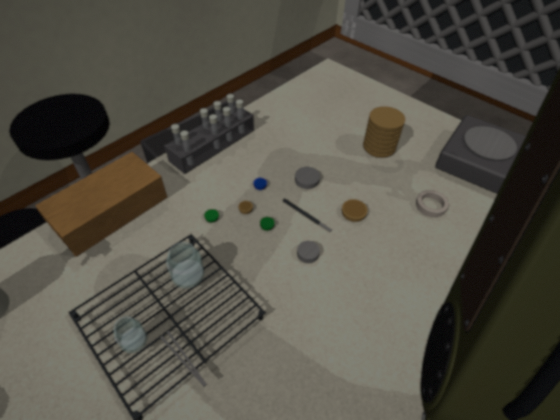

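The top view shows the wire rack with the narrow jar at (112,207) and the wide jar at (177,188). Candidates:

- **Steel caps:** large at (342,184), small at (272,245). The ring at (407,296) and the balance pan at (517,303) are look-alikes.
- **Tan dishes:** large at (341,245), small at (270,169). The greens at (240,154) and (270,198), the blue at (301,156) and the tower at (448,202) are look-alikes.

I choose the grey caps and the tan dishes by colour and size, then check them in a close crop.

```bash
cat > h.py <<'E'
from plant import manip
import cv2,numpy as np
def cam(n):
    c=manip.camera_info(n); return np.array(c["intrinsics"]),np.array(c["extrinsics"])
def world(n,d):
    K,E=cam(n); v,u=np.mgrid[:d.shape[0],:d.shape[1]]
    P=np.stack([(u-K[0,2])/K[0,0]*d,-(v-K[1,2])/K[1,1]*d,-d],-1)
    return P@E[:3,:3].T+E[:3,3]
def ray(n,uv,z):
    K,E=cam(n); uv=np.atleast_2d(uv).astype(float)
    D=np.c_[(uv[:,0]-K[0,2])/K[0,0],-(uv[:,1]-K[1,2])/K[1,1],-np.ones(len(uv))]@E[:3,:3].T
    return E[:3,3]+D*((z-E[2,3])/D[:,2])[:,None]
def proj(n,X):
    K,E=cam(n); q=(np.asarray(X)-E[:3,3])@E[:3,:3]; return np.array([K[0,2]+K[0,0]*q[0]/-q[2],K[1,2]-K[1,1]*q[1]/-q[2]])
def circ(xy):  # least squares circle
    A=np.c_[2*xy,np.ones(len(xy))]; s=np.linalg.lstsq(A,(xy**2).sum(1),rcond=None)[0]
    return s[:2],np.sqrt(s[2]+s[:2]@s[:2])
E
python3 - <<'E'
from h import *
T=cv2.imread("pics/top0.png");S=cv2.imread("pics/side0.png")
c=lambda I,x,y,w,h,k:cv2.resize(I[y:y+h,x:x+w],(w*k,h*k),interpolation=cv2.INTER_CUBIC)
a=c(T,80,140,280,130,2.85.__int__() if 0 else 2); b=c(S,70,160,310,200,2)
cv2.imwrite("pics/c0.png",cv2.convertScaleAbs(c(T,80,135,290,140,2),alpha=1.8)); 
seeds=dict(cap_wide=(342,184,.018,.0315),cap_narrow=(272,245,.018,.024),dish_large=(341,245,.015,.03),dish_small=(270,169,.012,.0175),tower=(448,202,.102,.045),wide=(177,188,.105,.0265),narrow=(112,207,.09,.02))
W={n:world(n,np.load(f"pics/{n}0.npy")) for n in("top","side")}
print("table z",[np.round(np.median(W["top"][230:240,300:320,2]),4),np.std(W["top"][230:240,300:320,2])])
for k,(u,v,h,r) in seeds.items():
    g=ray("top",(u,v),h)[0]
    for n in W:
        P=W[n].reshape(-1,3); m=(np.hypot(*(P[:,:2]-g[:2]).T)<r+.012)&(P[:,2]>h*.7)&(P[:,2]<h+.012)
        Q=P[m]
        if len(Q)<5: print(k,n,len(Q));continue
        hull=cv2.convexHull(Q[:,:2].astype(np.float32))[:,0]
        e=cv2.minEnclosingCircle(hull); print(k,n,len(Q),"z",np.round(np.percentile(Q[:,2],[10,50,90]),4),"mean",np.round(Q[:,:2].mean(0),4),"circ",np.round(e[0],4),round(e[1],4), "fit",np.round(circ(hull)[0],4))
E
```

```text
table z [np.float64(0.0007), np.float64(0.07796613259488021)]
cap_wide top 528 z [0.0154 0.0179 0.0204] mean [ 0.6093 -0.2486] circ [ 0.6094 -0.2491] 0.0318 fit [ 0.6097 -0.2489]
cap_wide side 392 z [0.0164 0.0185 0.0201] mean [ 0.6072 -0.2465] circ [ 0.6088 -0.2485] 0.0327 fit [ 0.6085 -0.2483]
cap_narrow top 324 z [0.0153 0.0179 0.0204] mean [ 0.4617 -0.0821] circ [ 0.4622 -0.0822] 0.0239 fit [ 0.462 -0.082]
cap_narrow side 353 z [0.0164 0.0183 0.02  ] mean [ 0.46   -0.0802] circ [ 0.4607 -0.0819] 0.0245 fit [ 0.4609 -0.0815]
dish_large top 500 z [0.0126 0.0152 0.0177] mean [ 0.4616 -0.245 ] circ [ 0.4614 -0.2455] 0.0302 fit [ 0.4618 -0.2455]
dish_large side 428 z [0.0138 0.0155 0.0174] mean [ 0.4597 -0.2432] circ [ 0.4601 -0.2455] 0.0315 fit [ 0.4607 -0.2446]
dish_small top 155 z [0.01   0.0122 0.0149] mean [ 0.6498 -0.0765] circ [ 0.6504 -0.0762] 0.0177 fit [ 0.6503 -0.0765]
dish_small side 143 z [0.0107 0.0127 0.0143] mean [ 0.6483 -0.0746] circ [ 0.6491 -0.0747] 0.0183 fit [ 0.6488 -0.0753]
tower top 1475 z [0.0952 0.1012 0.1038] mean [ 0.5491 -0.475 ] circ [ 0.5508 -0.4788] 0.0463 fit [ 0.5512 -0.4785]
tower side 963 z [0.08   0.1011 0.103 ] mean [ 0.5442 -0.4668] circ [ 0.5494 -0.4767] 0.0476 fit [ 0.5494 -0.4773]
wide top 374 z [0.0804 0.0884 0.1049] mean [0.5839 0.1285] circ [0.59   0.1354] 0.033 fit [0.5885 0.133 ]
wide side 660 z [0.0805 0.0923 0.1053] mean [0.5803 0.137 ] circ [0.5875 0.1353] 0.0325 fit [0.5869 0.1343]
narrow top 251 z [0.0667 0.076  0.0899] mean [0.5484 0.2793] circ [0.5508 0.2835] 0.0237 fit [0.5499 0.2826]
narrow side 508 z [0.067  0.0786 0.0904] mean [0.544  0.2849] circ [0.5481 0.2838] 0.0234 fit [0.5481 0.2838]
```

View pics/c0.png

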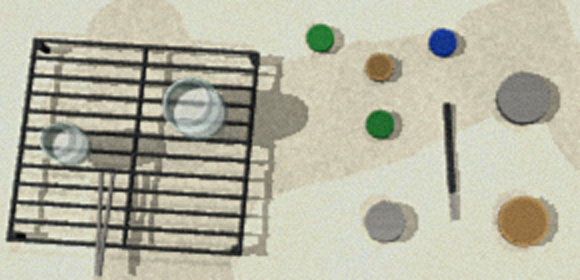

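The crop confirms the choices: in crop pixels the grey caps are at (525,97) large and (385,220) small. The tan dishes are at (523,220) large and (379,67) small. Heights and radii match the given sizes. Next I refine the jar centres and measure fingertip height against opening at a safe hover.

```bash
cat >> h.py <<'E'
from scipy.spatial.transform import Rotation as Ro
def quat(yaw): return (Ro.from_euler("z",yaw)*Ro.from_euler("x",np.pi)).as_quat()  # closing line: world y turned by yaw
def best(xy,z,yaw):
    o=[]
    for y in(yaw,yaw+np.pi):
        q=manip.inverse_kinematics([*xy,z],quat(y))
        if q is not None: o.append((abs(q[5]),y))
    return quat(min(o)[1])
E
python3 - <<'E'
from h import *
W={n:world(n,np.load(f"pics/{n}0.npy")).reshape(-1,3) for n in("top","side")}
for k,c,zr,r in(("wide",(.588,.134),.105,.0265),("narrow",(.549,.283),.09,.019)):
    for n,P in W.items():
        m=(np.hypot(*(P[:,:2]-c).T)<.05)&(abs(P[:,2]-zr+.001)<.004); Q=P[m,:2]
        m2=(np.hypot(*(P[:,:2]-c).T)<.05)&(abs(P[:,2]-zr+.019)<.003); B=P[m2,:2]
        o=[k,n,len(Q)]
        for X in(Q,B):
            if len(X)>8:
                h=cv2.convexHull(X.astype(np.float32))[:,0]; f=circ(h); e=cv2.minEnclosingCircle(h); o+=[np.round(f[0],4),round(f[1],4),np.round(e[0],4),round(e[1],4)]
        print(*o)
print(manip.current_eef_rot())
xy=[.461,-.0818]; q=best(xy,.25,np.pi/2); manip.move_ptp([*xy,.25],q)
print(manip.current_position(),manip.current_qpos(),manip.current_force())
K,E=cam("side")
for op in(1,.75,.55,.4):
    manip.move_gripper(op); p,d=manip.get_image("side"); P=world("side",d); m=(np.hypot(P[...,0]-xy[0],P[...,1]-xy[1])<.08)&(P[...,2]>.1)&(P[...,2]<.3)
    Q=P[m]; print(op,manip.current_opening(),np.round(np.percentile(Q[:,2],[0,.5,1,2]),4), "x range low",np.round([Q[Q[:,2]<.245,0].min(),Q[Q[:,2]<.245,0].max()],4))
    cv2.imwrite(f"pics/g{int(op*100)}.png",p[...,::-1])
E
```

```text
wide top 119 [0.5898 0.1352] 0.0255 [0.5899 0.1348] 0.0264 [0.588  0.1338] 0.0297 [0.5893 0.1345] 0.0323
wide side 202 [0.5882 0.1369] 0.0258 [0.5884 0.1372] 0.0268 [0.5855 0.1379] 0.0301 [0.5866 0.1372] 0.0322
narrow top 85 [0.5516 0.2848] 0.0181 [0.5515 0.2854] 0.019 [0.5502 0.2832] 0.0214 [0.5505 0.2846] 0.0228
narrow side 176 [0.5497 0.2863] 0.0181 [0.5502 0.2863] 0.0187 [0.5482 0.2864] 0.0214 [0.55  0.286] 0.023
[ 9.78671363e-01  2.05430650e-01 -1.73361002e-04 -7.62961210e-04]
[ 0.46111953 -0.08249396  0.25002381] [-1.76862564e-01  6.55044611e-02 -3.46779007e-01  1.15833837e+00
 -2.44749218e-04  1.39522477e+00] [ 0.4838477  -1.17775314 -0.12494511]Traceback (most recent call last):
  File "<stdin>", line 18, in <module>
    return umr_minimum(a, axis, None, out, keepdims, initial, where)
ValueError: zero-size array to reduction operation minimum which has no identity
```

```bash
python3 - <<'E'
from h import *
xy=[.461,-.0818]
for op in(1,.75,.55,.4):
    manip.move_gripper(op); p,d=manip.get_image("side"); P=world("side",d); m=(np.hypot(P[...,0]-xy[0],P[...,1]-xy[1])<.08)&(P[...,2]>.1)&(P[...,2]<.3)
    Q=P[m]; print(op,manip.current_opening(),len(Q),np.round(np.percentile(Q[:,2],[0,.5,1,2]),4), [np.round(Q[(s*(Q[:,0]-xy[0])>0)].min(0),4) for s in(-1,1)])
cv2.imwrite("pics/g40.png",p[100:400,200:500,::-1]); print(manip.current_t())
E
```

```text
1 1.0005681006102967 670 [0.2474 0.2481 0.2488 0.2499] [array([ 0.3862, -0.093 ,  0.2481]), array([ 0.499 , -0.0942,  0.2474])]
0.75 0.7528530941544724 867 [0.2404 0.241  0.2425 0.2434] [array([ 0.3959, -0.0936,  0.2407]), array([ 0.4862, -0.0935,  0.2404])]
0.55 0.5528943514755449 904 [0.2359 0.2374 0.2387 0.2407] [array([ 0.4024, -0.0945,  0.2367]), array([ 0.4798, -0.0937,  0.2359])]
0.4 0.3974213877408368 907 [0.2345 0.2351 0.2362 0.2388] [array([ 0.4068, -0.0957,  0.2348]), array([ 0.4752, -0.0938,  0.2345])]
3.6
```

View pics/g40.png

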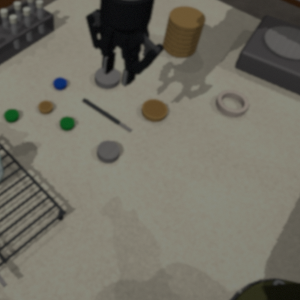

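The crop shows the gripper with its tips at (125,80), hovering clear of cap_narrow at (108,150). Tip height follows the swing model. I now cap the narrow jar.

```bash
cat >> h.py <<'E'
def pick(xy,z,dia,yaw=np.pi/2,pre=.85,N=30):
    q=best(xy,.15,yaw); manip.move_gripper(pre); manip.move_ptp([*xy,.15],q); manip.move_l([*xy,z+.02],q); manip.move_l([*xy,z],q,feed=.06)
    f0=manip.current_force(); manip.move_gripper(max(0,dia/.085-.25),N); op=manip.current_opening()
    print("pick open mm",round(op*85,1),"want",dia*1e3,"grip",np.round(manip.current_grip_force(),1),"dF",np.round(manip.current_force()-f0,1))
    manip.move_l([*xy,.22],q); print("lifted open mm",round(manip.current_opening()*85,1),"grip",np.round(manip.current_grip_force(),1))
def lower(xy,z0,z1,yaw=np.pi/2,lim=6,step=.003):
    q=best(xy,z0,yaw); manip.move_ptp([*xy,.24],q); manip.move_l([*xy,z0],q); manip.wait(.2); f0=manip.current_force(); L=[]
    for z in np.append(np.arange(z0-step,z1,-step),z1):
        manip.move_l([*xy,z],q,feed=.04); f=manip.current_force()-f0; L.append((round(float(z),4),*np.round(f,1).tolist()))
        if np.linalg.norm(f)>lim: break
    print(L[-6:]); return q,L[-1][0]
E
python3 - <<'E'
from h import *
pick([.4612,-.0818],.018,.048)
q,z=lower([.5506,.2855],.125,.095)
print(z,manip.current_position(),manip.current_t())
E
```

```text
pick open mm 46.1 want 48.0 grip 30.9 dF [-2.  -0.   3.1]
lifted open mm 45.7 grip 30.8
[(0.11, -0.3, -0.6, -0.0), (0.107, -0.6, -1.0, 0.1), (0.104, 0.5, -0.7, -0.1), (0.101, 0.2, -0.9, 1.1), (0.098, 0.1, -0.2, 0.2), (0.095, -0.6, -1.2, -0.3)]
0.095 [0.55043429 0.28539965 0.09474034] 13.525
```

```bash
python3 - <<'E'
from h import *
manip.move_gripper(.75); manip.wait(.3); p=manip.current_position()
manip.move_l([p[0],p[1],.22]); 
xy=[.609,-.2486]; manip.move_gripper(1.); manip.move_ptp([*xy,.15],best(xy,.15,np.pi/2))
for n in("top","side"):
    p,d=manip.get_image(n); cv2.imwrite(f"pics/{n}1.png",p[...,::-1]); P=world(n,d).reshape(-1,3)
    for k,c,zr in(("cap_n",(.5506,.2855),.093),("wide",(.589,.136),.105)):
        m=(np.hypot(*(P[:,:2]-c).T)<.04)&(abs(P[:,2]-zr)<.004); h=cv2.convexHull(P[m,:2].astype(np.float32))[:,0]; e=cv2.minEnclosingCircle(h)
        print(n,k,m.sum(),np.round(np.median(P[m,2]),4),np.round(circ(h)[0],4),np.round(circ(h)[1],4),np.round(e[0],4),round(e[1],4))
I=[cv2.resize(cv2.imread(f"pics/{n}1.png")[y:y+130,x:x+130],None,fx=3,fy=3) for n,x,y in(("top",85,140),("side",95,230))]
cv2.imwrite("pics/c1.png",np.hstack(I)); print(manip.current_t())
E
```

```text
top cap_n 353 0.0927 [0.5509 0.2843] 0.0236 [0.5511 0.2841] 0.0245
top wide 107 0.1041 [0.5897 0.1348] 0.0255 [0.5897 0.1352] 0.0264
side cap_n 648 0.0936 [0.5505 0.2854] 0.0238 [0.5507 0.286 ] 0.0246
side wide 183 0.1047 [0.5882 0.1361] 0.0255 [0.5882 0.1362] 0.0262
17.5333
```

View pics/c1.png

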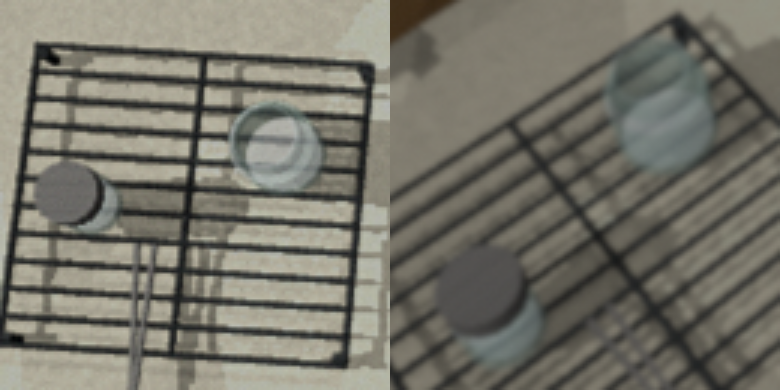

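The left crop shows the small cap on the narrow jar at (68,193), level, with its top at z = 93 mm as required. The wide jar is still open at (275,147). Next is the wide cap.

```bash
python3 - <<'E'
from h import *
pick([.609,-.2486],.0145,.063,pre=1.)
q,z=lower([.589,.1356],.137,.1062)
print(z,manip.current_position())
manip.move_gripper(.92); manip.wait(.3); p=manip.current_position(); manip.move_l([p[0],p[1],.22])
xy=[.461,-.245]; manip.move_gripper(1.); manip.move_ptp([*xy,.15],best(xy,.15,np.pi/2))
for n in("top","side"):
    p,d=manip.get_image(n); cv2.imwrite(f"pics/{n}2.png",p[...,::-1]); P=world(n,d).reshape(-1,3)
    for k,c,zr in(("cap_n",(.5506,.2855),.093),("cap_w",(.589,.1356),.108)):
        m=(np.hypot(*(P[:,:2]-c).T)<.045)&(abs(P[:,2]-zr)<.006); h=cv2.convexHull(P[m,:2].astype(np.float32))[:,0]; e=cv2.minEnclosingCircle(h)
        g=np.linalg.lstsq(np.c_[P[m,:2]-c,np.ones(m.sum())],P[m,2],rcond=None)[0]
        print(n,k,m.sum(),"plane",np.round(g,4),np.round(circ(h)[0],4),np.round(circ(h)[1],4),np.round(e[0],4),round(e[1],4))
I=[cv2.resize(cv2.imread(f"pics/{n}2.png")[y:y+130,x:x+130],None,fx=3,fy=3) for n,x,y in(("top",85,140),("side",95,230))]
cv2.imwrite("pics/c2.png",np.hstack(I)); print(manip.current_t())
E
```

```text
pick open mm 60.8 want 63.0 grip 32.1 dF [-0.3  0.4  4.8]
lifted open mm 60.6 grip 32.6
[(0.119, 0.3, 0.1, 0.7), (0.116, -0.4, -0.7, -0.3), (0.113, -0.7, -0.4, -0.0), (0.11, -0.4, -0.4, 1.2), (0.107, -0.7, -0.1, 1.0), (0.1062, -0.4, -0.1, 0.1)]
0.1062 [0.5890107  0.13559233 0.10618208]
top cap_n 369 plane [0.0033 0.0112 0.0927] [0.5508 0.2844] 0.0237 [0.5499 0.285 ] 0.0255
top cap_w 628 plane [ 0.0041 -0.0024  0.1077] [0.5897 0.135 ] 0.0311 [0.5898 0.1349] 0.032
side cap_n 670 plane [ 0.0289 -0.0081  0.0933] [0.55   0.2855] 0.0237 [0.5503 0.2857] 0.0246
side cap_w 824 plane [ 0.0227 -0.0114  0.1084] [0.5887 0.1357] 0.0313 [0.5888 0.1356] 0.0325
31.175
```

View pics/c2.png

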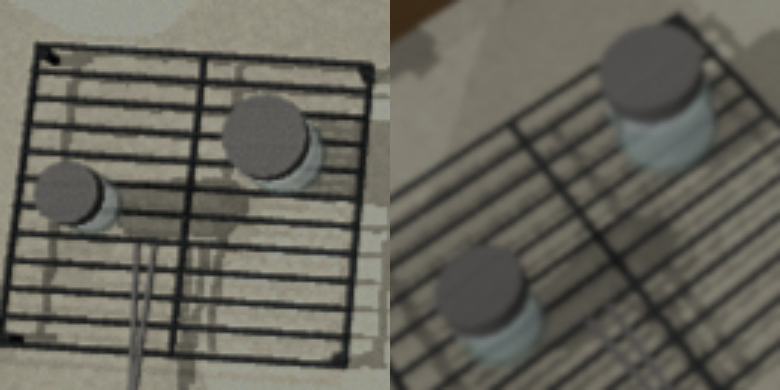

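The crop shows both caps seated and level: wide at (265,137), top at 108 mm, and narrow at (68,193), top at 93 mm. Both jars are closed, so I stack the large dish.

```bash
python3 - <<'E'
from h import *
pick([.461,-.2452],.015,.060,pre=1.,N=25)
q,z=lower([.5892,.1354],.138,.1236,lim=4)
print(z,manip.current_position())
manip.move_gripper(.9); manip.wait(.3); p=manip.current_position(); manip.move_l([p[0],p[1],.22],feed=.1)
xy=[.6496,-.0757]; manip.move_gripper(.55); manip.move_ptp([*xy,.15],best(xy,.15,np.pi/2))
for n in("top","side"):
    p,d=manip.get_image(n); cv2.imwrite(f"pics/{n}3.png",p[...,::-1]); P=world(n,d).reshape(-1,3)
    for k,c,zr in(("cap_n",(.5506,.2855),.093),("dish_l",(.589,.1356),.123)):
        m=(np.hypot(*(P[:,:2]-c).T)<.045)&(abs(P[:,2]-zr)<.006); h=cv2.convexHull(P[m,:2].astype(np.float32))[:,0]; e=cv2.minEnclosingCircle(h)
        g=np.linalg.lstsq(np.c_[P[m,:2]-c,np.ones(m.sum())],P[m,2],rcond=None)[0]
        print(n,k,m.sum(),"plane",np.round(g,4),np.round(circ(h)[0],4),np.round(circ(h)[1],4),np.round(e[0],4),round(e[1],4))
I=[cv2.resize(cv2.imread(f"pics/{n}3.png")[y:y+130,x:x+130],None,fx=3,fy=3) for n,x,y in(("top",85,140),("side",95,230))]
cv2.imwrite("pics/c3.png",np.hstack(I)); print(manip.current_t())
E
```

```text
pick open mm 58.3 want 60.0 grip 26.4 dF [-0.6 -0.2  3.1]
lifted open mm 58.7 grip 26.9
[(0.135, 0.6, 0.2, -0.5), (0.132, -0.5, 0.1, -1.1), (0.129, 0.1, -0.1, -0.5), (0.126, -1.1, 0.7, -0.1), (0.1236, 0.1, 0.1, -0.2)]
0.1236 [0.58922236 0.13539153 0.12356126]
top cap_n 367 plane [0.0033 0.0014 0.0927] [0.5509 0.2843] 0.0236 [0.5504 0.2845] 0.0243
top dish_l 56 plane [-0.0388 -0.0981  0.1257] [0.5943 0.1466] 0.0184 [0.5959 0.1557] 0.0198
side cap_n 669 plane [ 0.024  -0.0086  0.0933] [0.5504 0.2854] 0.0238 [0.5507 0.2856] 0.0248
side dish_l 770 plane [ 0.0227 -0.0078  0.1236] [0.5886 0.1351] 0.0299 [0.5886 0.1355] 0.0307
43.9083
```

View pics/c3.png

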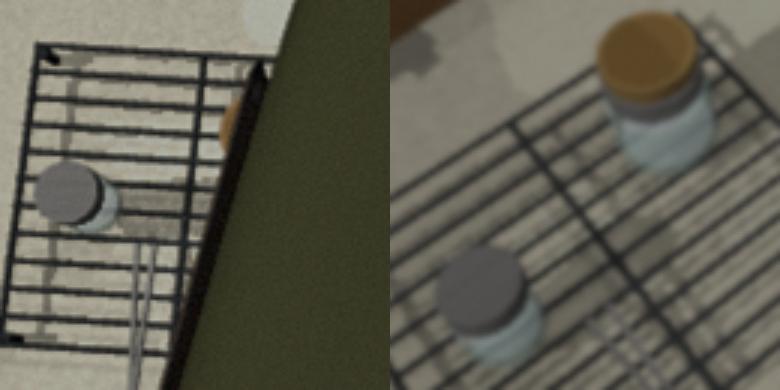

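The side crop shows the tan dish flat and centred on the wide cap at (648,55), with its top at 123.6 mm. In the top crop the arm hides it. Next is the small tan dish.

```bash
python3 - <<'E'
from h import *
pick([.6496,-.0757],.0195,.035,pre=.55,N=20)
q,z=lower([.589,.1354],.158,.1432,lim=4)
print(z,manip.current_position())
manip.move_gripper(.6); manip.wait(.3); p=manip.current_position(); manip.move_l([p[0],p[1],.25],feed=.1)
manip.move_joints([-1.157,.314,-.047,1.21,0,1.571]); manip.wait(.5)
for n in("top","side"):
    p,d=manip.get_image(n); cv2.imwrite(f"pics/{n}4.png",p[...,::-1]); P=world(n,d).reshape(-1,3)
    for k,c,zr,t in(("cap_n",(.5506,.2855),.093,.006),("dish_l",(.589,.1356),.123,.004),("dish_s",(.589,.1356),.135,.004)):
        m=(np.hypot(*(P[:,:2]-c).T)<.045)&(abs(P[:,2]-zr)<t); h=cv2.convexHull(P[m,:2].astype(np.float32))[:,0]; e=cv2.minEnclosingCircle(h)
        g=np.linalg.lstsq(np.c_[P[m,:2]-c,np.ones(m.sum())],P[m,2],rcond=None)[0]
        print(n,k,m.sum(),"plane",np.round(g,4),np.round(circ(h)[0],4),np.round(circ(h)[1],4),np.round(e[0],4),round(e[1],4))
I=[cv2.resize(cv2.imread(f"pics/{n}4.png")[y:y+130,x:x+w],None,fx=2,fy=2) for n,x,y,w in(("top",85,140,390),("side",95,230,130))]
I[1]=cv2.copyMakeBorder(I[1],0,0,0,520,cv2.BORDER_CONSTANT); cv2.imwrite("pics/c4.png",np.vstack(I)); print(manip.current_t())
E
```

```text
pick open mm 33.7 want 35.0 grip 19.9 dF [-0.6 -0.5  0.6]
lifted open mm 33.3 grip 19.9
[(0.155, 0.3, 0.4, 1.7), (0.152, 0.9, -0.4, 0.7), (0.149, 1.4, 0.0, 0.9), (0.146, 0.5, -0.4, 1.7), (0.1432, 1.1, -0.2, 0.9)]
0.1432 [0.588812   0.13534998 0.14294401]
top cap_n 362 plane [0.004  0.0011 0.093 ] [0.5509 0.2845] 0.0236 [0.5504 0.2842] 0.0248
top dish_l 366 plane [0.0011 0.0057 0.1232] [0.5898 0.1343] 0.0296 [0.5901 0.1336] 0.0306
top dish_s 197 plane [ 0.0433 -0.0274  0.135 ] [0.5893 0.1347] 0.0172 [0.5886 0.135 ] 0.0181
side cap_n 671 plane [ 0.0349 -0.0058  0.0933] [0.5502 0.2854] 0.0237 [0.5503 0.2851] 0.0244
side dish_l 467 plane [ 0.008  -0.0012  0.1237] [0.5891 0.135 ] 0.0301 [0.5888 0.1347] 0.0308
side dish_s 267 plane [ 0.0447 -0.0091  0.1356] [0.5885 0.1353] 0.0173 [0.5884 0.1349] 0.0181
57.1583
```

View pics/c4.png

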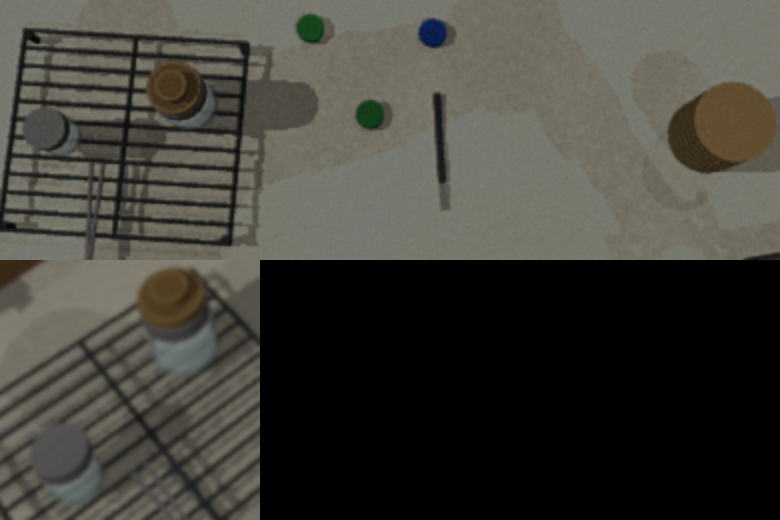

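The picture shows the small dish centred on the large one at (173,85), with its top at 135 mm. Both caps are on, and the green and blue look-alikes and the tower (725,125) stand where they were. The arm is clear.

```bash
python3 -c "
from plant import manip
print(manip.finish_job())"
```

```text
the job is handed in; nothing more can be done
None
```

Both jars are closed with their own caps, the large and small tan dishes are stacked centred on the wide jar's cap, nothing else was disturbed, and the job was handed in at about 57 s.

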